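# Square a stand foot in the corner of the model maker's squaring board

### The job

Set up the squaring board: drop the flat steel stop bar on edge into the board's slot, fully home, and let go of it. Then lay the T-shaped aluminium stand foot flat on the wide part of the bed beside the stop and press it firmly into the corner, a long side of its base against the fence and an end against the stop at the same time. Finish while still holding it pressed there, ready for scribing, and leave the mug, the tape roll and the paint jar alone.

Things in the scene. Friction and masses are not known exactly. Their poses are not given: they have to be found in the camera images.
- board: squaring board, a plywood bed 130 x 170 x 28 mm fixed on the bench (top of the bed 28 mm above the bench). Origin: centre of its underside. Its x axis points to the fence, its y axis runs along the fence, z up. A straight slot, square to the fence, is cut in the bed (see slot). The foot drags on the bed if it is pushed down while it is slid
- fence: the aluminium fence bar fixed on the bed along its edge: 16 mm thick (x), 170 mm long (y), 14 mm high above the bed, same axes as the board. Origin: centre of its underside, on the bed; the face that the part bears on is at x = -8 mm, facing the open bed (at x = +49 mm of the board)
- slot (a point): centre of the slot's mouth, level with the bed's top, axes as the board, at x = +1, y = -55 mm of the board. The slot is 84 mm long (x), 11.2 mm wide (y), 20 mm deep with a floor, a 3 mm 45-degree bevel round the mouth; its end stops about 6 mm short of the fence. The wide part of the bed is on its +y side, some 135 mm of it
- stop: stop bar: flat ground steel, 80 mm long (x), 10 mm thick (y), 44 mm high (z), 0.27 kg, two dark drilled holes, same either way round. Starts upright on its long edge on the bench. Origin: centre of its underside. Fully home its underside is 20 mm below the bed's top (8 mm above the bench) and 24 mm stick out above the bed; it has about 1 mm of play in the slot
- foot: stand foot: machined aluminium block of upturned-T section, 0.16 to 0.32 kg. Base 46 mm wide (x), 72 long (y), 15 high; on its middle a rib 20 mm wide (x), 72 long, up to 38 mm above the underside, dark cross holes. Same either way round. Origin: centre of its underside. Starts flat on the bench. In the corner the origin is 23 mm from the fence face, 36 mm from the stop face
- mug: bystander: terracotta-brown mug, 76 mm across, 85 mm high, standing on the bench; origin centre of its underside
- tape: bystander: roll of tape lying flat, 96 mm across, 25 mm high; origin centre of its underside
- pot: bystander: small glass paint jar with a black cap, 44 mm across, 55 mm high; origin centre of its underside
There are look-alikes about, which are no part of the job. Several things have the shape of the foot; the one meant has the colours described above.

How it is judged:
On the way, in this order (a step that is already met when the one before it is completed fails the run):
1. the stop bar stands fully home in the slot, released (z of stop in the frame of slot below -0.0175 m and horizontal distance between stop and slot below 0.005 m and angle between the x axis of stop and the x axis of slot, either way round below 0.06 rad and angle between stop's own z axis and vertical below 0.12 rad and contact force between the fingers and stop below 0.3 N), for 0.2 s.
2. the foot lies flat on the bed, pressed on fence and stop at once (z of foot in the frame of board below 0.031 m and angle between the x axis of foot and the x axis of board, either way round below 0.04 rad and contact force between foot and fence above 2 N and contact force between foot and stop above 2 N and contact force between the fingers and foot above 1 N), for 0.3 s.
At the end, for the whole second after the job is handed in: Stop bar home in the slot (2.5 mm, upright to 0.12 rad), not touched by the robot; foot flat on the bed on the stop's +y side (3 mm, 0.05 rad), square to the fence to 0.04 rad, still, held by the robot and pressing over 2 N on the fence and over 2 N on the stop; all through the last second (all of step 1 and all of step 2 and z of foot in the frame of board above 0.026 m and y of foot in the frame of slot above 0.03 m and x of foot in the frame of fence above -0.035 m and angle between foot's own z axis and vertical below 0.05 rad and linear speed of foot below 0.01 m/s); the arm keeps its last pose, push and grip.
It fails at once if the mug is shifted more than 30 mm or tipped (distance of mug from where it was at the start of the episode above 0.03 m or angle between mug's own z axis and vertical above 0.5 rad).
It fails at once if the tape roll is shifted more than 30 mm (distance of tape from where it was at the start of the episode above 0.03 m).
It fails at once if the paint jar is shifted more than 30 mm or tipped (distance of pot from where it was at the start of the episode above 0.03 m or angle between pot's own z axis and vertical above 0.5 rad).
It also fails if it takes over 72 s, if anything falls off the work surface, if the arm or the gripper's body presses on something with over 40 N, if the wrist force passes 120 N, or if a joint passes its speed limit or range.

### The arm

A 7-joint arm with a two-finger parallel gripper is mounted at the origin on the work surface. World frame = base frame: x ahead of the robot, y to its left, z up, the work surface at z = 0. Lengths are in m, angles in rad, forces in N, time in s.
With the tool pointing down it reaches from about 0.425 to 0.875 m from the base axis. Payload 4.7 kg.
Tool frame: the origin (TCP) lies midway between the tips of the shut fingers; the grasp point (between the pads) lies 19 mm behind it; z points along the fingers, y is the direction in which the jaws open and shut (so a half turn about z gives the same grasp; the last joint's range is limited). The gripper opens to 87 mm and grips with 3 to 60 N. Pads are 19 mm wide; open, the fingers measure 117 mm over their backs; the gripper's body (75 mm by 190 mm) begins 51 mm behind the grasp point.
Start: joints at [-1.232, 0.321, -0.07, 1.45, 0.023, 1.371, -0.057], TCP at [0.207, 0.616, 0.223] pointing down, gripper open.
Joint ranges: [-2.86, 2.86], [-0.3, 2.09], [-1.38, 1.24], [0.06, 2.45], [-1.56, 4.7], [0.09, 2.05], [-2.69, 2.69]. Speed limits (rad/s): [2.57, 2.57, 3.14, 3.14, 3.14, 3.14, 3.14].

### API

Orientations are given as a rotation vector (axis times angle).
In Python, from bench import get_state, eyes, job gives the robot as it stands. The module is installed in compiled form; this text tells all that it offers.
- The arm moves only by the shell command python3 -m jog 'ROWS' [FORCE]. ROWS is JSON, a list that holds one entry, the list of rows, each a list of 5 numbers: the opening, from 0 (shut) to 1 (fully open), then the shift along the tool's x, y, z in units of 40 mm (1.0 is 40 mm), then the turn about the tool's z in units of 5 degrees (1.0 is 5 degrees). In form: [[[jaw, dx, dy, dz, turn], ...]]. A call has 1 to 10 rows; each row shifts and turns the commanded pose from where the row before left it, along the tool's axes as they then stand; what a row does not reach is not made up. A row lasts 1/8 s, in which the tool goes at most 62.5 mm and 10.7 degrees, less where a joint would pass 70% of its speed; a pose out of reach is approached as far as the arm can. A call is refused whole if a number of a shift passes 1 or a number of a turn 1, either way. A call with a gripper value outside its range is refused whole. The fingers move at their own pace and stop on an object; FORCE is the grip in N (left out, the last holds). Time passes only in rows, so rows that do not move let the fingers close. It gives the time, the measured TCP pose, the force and the opening at its end, in the units of the state.
- get_state(): the state, without advancing time (a new reading comes with each control period).
- eyes.get_image(name): name is "scene" or "top" or "wrist"; returns (picture, depth): 400x640x3 uint8, red, green, blue; 400x640 float32, m along the optical axis (not along the pixel's ray), 0 where there is no reading.
- eyes.camera_params(name): a dict with "camera_matrix" (3x3 intrinsics, pixels), "pose" (4x4, takes a point from camera to world coordinates); the wrist camera has in their place "mount" (4x4, takes a point from camera to tool coordinates, whose origin is the TCP and whose axes are the flange's). Camera axes: x right, y down, z forward; pixel columns grow to the right and rows downward; lengths in m; the calibration is good to about 2 mm. A picture is of the moment at which its call begins: read the wrist's pose just before it. camera_params takes no time and is no camera call.
- job.close_job(): hands the job in, once; it reports no verdict.
The state is a dict: "time": time; "joint_positions": joint angles; "qd": joint speeds; "joint_torque": joint torques, N m; "position": TCP position; "tool_rot": TCP orientation; "ft_force": force on the tool from outside, world axes, zero at the start; "torque": the same for the moment, N m; "grip_width": opening from 0.0 (shut) to 1.0 (fully open).
Only numpy, scipy, OpenCV 4.12 (cv2) and the standard library are available. Lean on these libraries where they do the work, as an engineer would, in place of code of your own. Each camera call takes 0.05 s, during which the arm holds its last target. There are 200 camera calls.

## Working session

There is one attempt and no reset: what is moved stays moved. The work goes in short steps, Python scripts to look and compute and a shell command to move; the robot and the scene stay as the last step left them, time stands still between calls to the robot, and variables do not carry over. Pictures are saved under pics/ and viewed, about 8 in all and at most 12, crops included, and the job is handed in when it is done.

```bash
mkdir -p pics; cat > h.py <<'E'
import numpy as np, cv2
from scipy.spatial.transform import Rotation as R
from bench import get_state, eyes, job
def grab(n):
    s=get_state(); p=eyes.camera_params(n); im,d=eyes.get_image(n)
    if n=='wrist':
        T=np.eye(4);T[:3,:3]=R.from_rotvec(s['tool_rot']).as_matrix();T[:3,3]=s['position'];T=T@p['mount']
    else: T=np.array(p['pose'])
    np.savez(f'/tmp/{n}.npz',im=im,d=d,T=T,K=p['camera_matrix']); return im,d,T,np.array(p['camera_matrix'])
def load(n):
    z=np.load(f'/tmp/{n}.npz'); return z['im'],z['d'],z['T'],z['K']
def plane(uv,z,T,K):
    uv=np.atleast_2d(uv).astype(float); r=np.c_[uv,np.ones(len(uv))]@np.linalg.inv(K).T@T[:3,:3].T
    return T[:3,3]+r*((z-T[2,3])/r[:,2])[:,None]
def cloud(d,T,K):
    v,u=np.indices(d.shape); P=np.stack([(u-K[0,2])/K[0,0]*d,(v-K[1,2])/K[1,1]*d,d],-1)
    return P@T[:3,:3].T+T[:3,3]
def tofl(dxy):
    "world vector -> tool units"
    v=np.array(list(dxy)+[0]*(3-len(dxy)),float); return R.from_rotvec(get_state()['tool_rot']).as_matrix().T@v/0.04
def save(n,im): cv2.imwrite(f'pics/{n}.png',cv2.cvtColor(im,cv2.COLOR_RGB2BGR))
E
python3 - <<'E'
from h import *
for n in ('top','scene','wrist'):
    im,d,T,K=grab(n); save(n+'1',im); print(n,K.tolist(),np.round(T,3).tolist())
s=get_state(); print(s['time'],s['tool_rot'],s['position'],s['grip_width'],s['ft_force'])
print(R.from_rotvec(s['tool_rot']).as_matrix().round(3))
E
```

```text
top [[519.8459172087885, 0.0, 318.53359049761207], [0.0, 519.8459172087885, 194.65348184389893], [0.0, 0.0, 1.0]] [[-0.059, -0.975, 0.213, 0.245], [-0.998, 0.059, -0.007, 0.031], [-0.005, -0.213, -0.977, 1.533], [0.0, 0.0, 0.0, 1.0]]
scene [[424.7630272122585, 0.0, 324.8364531641636], [0.0, 424.7630272122585, 201.41762276544824], [0.0, 0.0, 1.0]] [[-0.277, 0.755, -0.595, 1.129], [0.961, 0.208, -0.183, 0.201], [-0.014, -0.622, -0.783, 0.81], [0.0, 0.0, 0.0, 1.0]]
wrist [[313.885474246375, 0.0, 317.2546609033101], [0.0, 313.885474246375, 201.69701105125853], [0.0, 0.0, 1.0]] [[0.319, 0.903, 0.286, 0.129], [0.948, -0.304, -0.099, 0.642], [-0.002, 0.303, -0.953, 0.384], [0.0, 0.0, 0.0, 1.0]]
0.15 [-5.07769802e-01 -3.10015900e+00  2.21944291e-03] [0.20729672 0.6156243  0.22173169] 0.9995850647831811 [-1.48931134  0.65069532  0.51325142]
[[-0.948  0.319 -0.   ]
 [ 0.319  0.948 -0.001]
 [-0.    -0.001 -1.   ]]
```

View pics/top1.png

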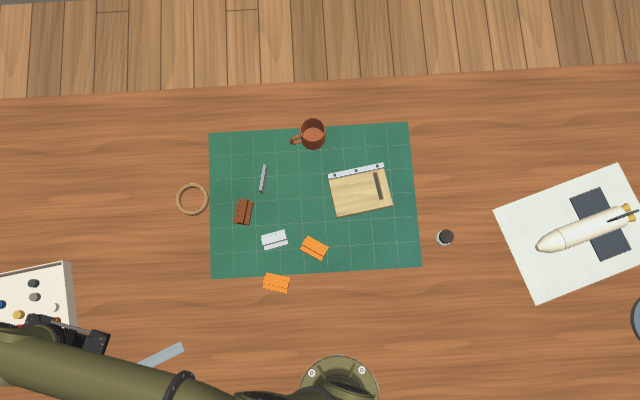

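View pics/scene1.png

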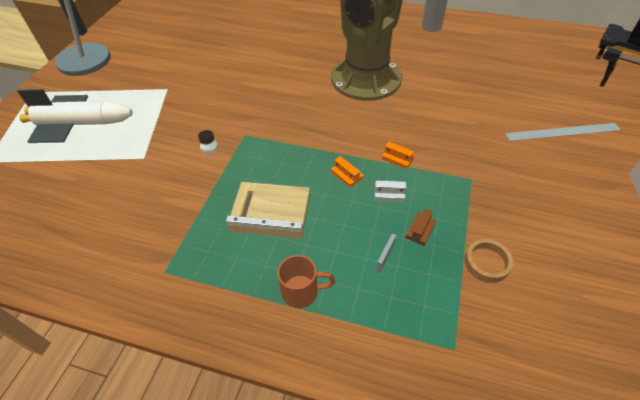

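The top view shows four T shapes: silver at (274,240), brown at (243,212), and orange at (315,248) and (277,283). Only the silver one is aluminium. The stop bar is at (263,178), the board at (360,190) with its fence at the top and its slot at (378,186). I'll confirm the foot in a crop and measure roughly.

```bash
python3 - <<'E'
from h import *
im,d,T,K=load('top'); 
a=cv2.resize(im[155:300,195:405],None,fx=3.7,fy=3.7,interpolation=cv2.INTER_CUBIC); save('crop1',a)
P=cloud(d,T,K); hsv=cv2.cvtColor(im,cv2.COLOR_RGB2HSV)
grey=((hsv[...,1]<50)&(hsv[...,2]>60)).astype(np.uint8)
for name,(x0,y0,x1,y1),zz in (('stop',(250,155,280,200),.044),('foot',(255,222,300,256),.03),('fence',(322,158,390,184),.042)):
    m=np.zeros_like(grey);m[y0:y1,x0:x1]=grey[y0:y1,x0:x1]
    c=max(cv2.findContours(m,0,2)[0],key=cv2.contourArea); r=cv2.minAreaRect(plane(c[:,0],zz,T,K)[:,:2].astype(np.float32)*1000)
    print(name,cv2.contourArea(c),np.round(r[0],1),np.round(r[1],1),r[2], 'depth z', np.percentile(P[m>0][:,2],[10,50,90]).round(4))
for n,uv,z in (('mug',(312,133),.085),('tape',(192,199),.025),('pot',(446,237),.055),('or1',(315,248),.03),('or2',(277,283),.03),('brown',(243,212),.03)): print(n,plane(uv,z,T,K).round(3))
E
```

```text
stop 114.0 [630.4 181.7] [17.  85.8] 78.10639953613281 depth z [0.0089 0.0417 0.0483]
foot 376.5 [447.5 156.7] [49.3 74.1] 14.035614013671875 depth z [0.01   0.0205 0.0403]
fence 292.0 [637.6 -94.3] [ 18.8 171.4] 8.920090675354004 depth z [0.0114 0.0413 0.0462]
mug [[0.747 0.028 0.085]]
tape [[0.584 0.395 0.025]]
pot [[ 0.422 -0.336  0.055]]
or1 [[0.416 0.039 0.03 ]]
or2 [[0.323 0.153 0.03 ]]
brown [[0.535 0.244 0.03 ]]
```

View pics/crop1.png

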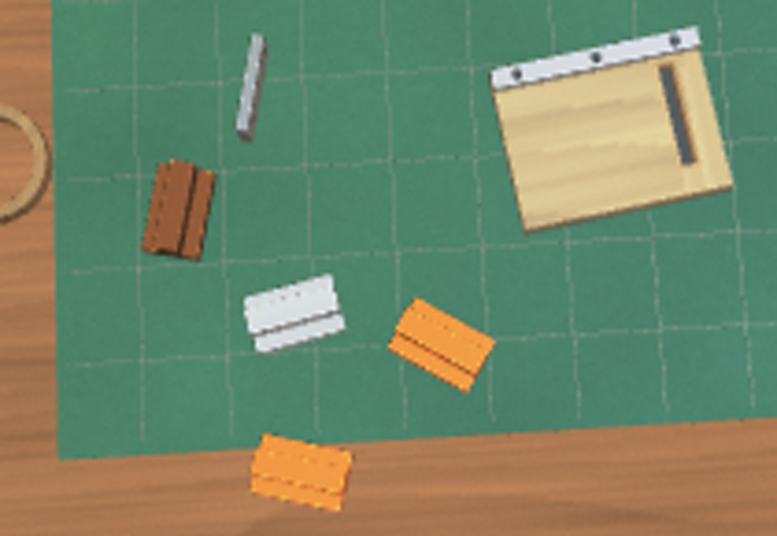

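The silver T in the crop at (294,313) is the foot. It is plain aluminium with dark holes, while the others are orange or brown. I'm moving over the stop bar now for a close look.

```bash
python3 -m jog '[[[1,-0.95,-0.49,0,0],[1,-0.95,-0.49,0,0],[1,-0.95,-0.49,0,0],[1,-0.95,-0.49,0,0],[1,-0.95,-0.49,0,0],[1,-0.95,-0.49,0,0],[1,-0.95,-0.49,0,0],[1,-0.95,-0.49,0,0],[1,-0.95,-0.49,0,0],[1,-0.95,-0.49,0,0]]]'
python3 -m jog '[[[1,-0.95,-0.49,0,0],[1,-0.95,-0.49,0,0],[1,-0.95,-0.49,0,0],[1,0,0,0,-0.7],[1,0,0,0,-0.6],[1,0,0,0,0],[1,0,0,0,0]]]'
python3 - <<'E'
from h import *
im,d,T,K=grab('wrist'); save('w2',im); print(get_state()['position'],get_state()['ft_force'],T.round(3).tolist())
E
```

```text
time: 1.4
position: [0.5057, 0.3079, 0.2223]
tool_rot: [-0.508, -3.1, 0.0]
ft_force: [0.1, 0.6, -0.6]
grip_width: 1.001
time: 2.28
position: [0.5942, 0.217, 0.2224]
tool_rot: [-0.332, -3.124, 0.0]
ft_force: [0.4, 0.4, 0.5]
grip_width: 0.997
[0.59417182 0.21703611 0.22249633] [ 0.35440409 -1.64920317  0.30147799] [[0.211, 0.932, 0.296, 0.514], [0.978, -0.201, -0.064, 0.234], [-0.001, 0.303, -0.953, 0.385], [0.0, 0.0, 0.0, 1.0]]
```

View pics/w2.png

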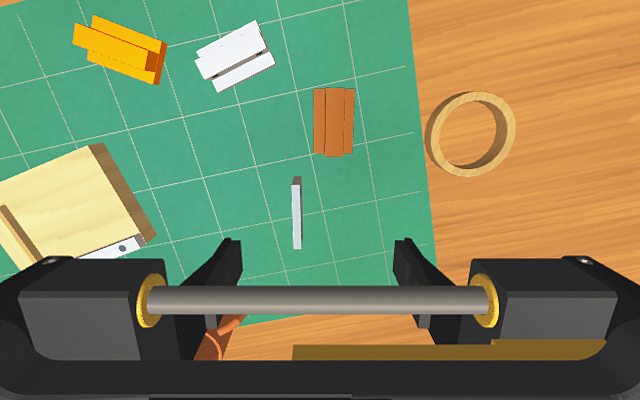

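The wrist view shows the stop bar at (296,213), the foot at (235,57), the brown look-alike at (333,122), and the board at bottom left with the slot at (15,235).

```bash
cat >> h.py <<'E'
def rect(n,box,zz,lo=60,smax=50,vmax=256):
    im,d,T,K=load(n); hsv=cv2.cvtColor(im,cv2.COLOR_RGB2HSV); x0,y0,x1,y1=box
    g=((hsv[...,1]<smax)&(hsv[...,2]>lo)&(hsv[...,2]<vmax)).astype(np.uint8); m=np.zeros_like(g); m[y0:y1,x0:x1]=g[y0:y1,x0:x1]
    c=max(cv2.findContours(m,0,1)[0],key=cv2.contourArea)
    mm=np.zeros_like(g); cv2.drawContours(mm,[c],0,1,-1)
    r=cv2.minAreaRect(plane(c[:,0],zz,T,K)[:,:2].astype(np.float32)*1000); b=cv2.boxPoints(r)
    e=b[1]-b[0]; f=b[2]-b[1]; L=e if np.linalg.norm(e)>np.linalg.norm(f) else f
    z=cloud(d,T,K)[cv2.erode(mm,np.ones((3,3)))>0][:,2]
    print(n,'c',np.round(r[0],1),'size',np.round(r[1],1),'long axis deg',round(np.degrees(np.arctan2(L[1],L[0]))%180,2),'z',np.percentile(z,[10,50,90]).round(4) if len(z) else '',cv2.boundingRect(c))
    return r,c
E
python3 - <<'E'
from h import *
im=load('wrist')[0]
print('V down bar', cv2.cvtColor(im,cv2.COLOR_RGB2HSV)[176:252:6,296].tolist())
for lo in (120,150,180): rect('wrist',(280,165,315,260),.044,lo)
for lo in (200,225,238): rect('wrist',(190,15,280,95),.038,lo)
E
```

```text
V down bar [[52, 26, 109], [19, 27, 105], [101, 21, 227], [101, 23, 226], [101, 23, 226], [99, 23, 225], [99, 23, 225], [99, 22, 224], [97, 20, 224], [97, 20, 225], [98, 18, 225], [96, 16, 224], [111, 14, 238]]
wrist c [631.2 176.4] size [23.6 78.9] long axis deg 168.49 z [0.0432 0.0442 0.0451] (280, 184, 22, 65)
wrist c [631.7 176.3] size [23.6 77.8] long axis deg 168.44 z [0.0432 0.0442 0.0451] (280, 185, 22, 64)
wrist c [631.5 176.2] size [23.2 77.8] long axis deg 166.89 z [0.0432 0.0442 0.0451] (280, 185, 21, 64)
wrist c [445.6 157.2] size [27.8 73.8] long axis deg 102.3 z [0.0152 0.038  0.0392] (195, 20, 71, 59)
wrist c [446.2 157.3] size [26.3 73.8] long axis deg 102.59 z [0.0152 0.038  0.0392] (195, 20, 71, 59)
wrist c [446.2 157.5] size [26.1 73.2] long axis deg 102.24 z [0.0152 0.038  0.0392] (195, 20, 71, 59)
```

```bash
python3 - <<'E'
from h import *
for lo in (150,180,210): rect('wrist',(289,165,304,260),.044,lo)
# foot rib: depth-based height mask
im,d,T,K=load('wrist'); P=cloud(d,T,K); z=P[...,2]; m=np.zeros(z.shape,bool); m[15:95,190:280]=(z[15:95,190:280]>.033)&(z[15:95,190:280]<.043)
q=P[m][:,:2]*1000; print(m.sum(),cv2.minAreaRect(q.astype(np.float32)))
s=get_state(); M=R.from_rotvec(s['tool_rot']).as_matrix(); print(np.degrees(np.arctan2(M[1,:2],M[0,:2])), s['position'])
for c in ((.6313,.1795),): print(tofl(np.r_[c,.3]-np.r_[s['position'][:2],.3]))
E
```

```text
wrist c [632.7 181.5] size [13.  77.8] long axis deg 168.44 z [0.0432 0.0442 0.0451] (289, 185, 13, 64)
wrist c [632.6 181.3] size [12.7 77.8] long axis deg 166.89 z [0.0432 0.0442 0.0451] (289, 185, 12, 64)
wrist c [633.1 183.1] size [ 9.  77.8] long axis deg 168.31 z [0.0432 0.0442 0.0451] (292, 185, 9, 64)
1618 ((449.7071228027344, 157.7515106201172), (20.85406494140625, 72.0921401977539), 12.711564064025879)
[167.86978249  77.86978283] [0.59417182 0.21703611 0.22249633]
[-1.10467048e+00 -7.22403219e-01 -8.06837990e-05]
```

```bash
python3 -m jog '[[[1,-0.6,-0.32,0,0],[1,-0.53,-0.32,0,0],[0.5,0,0,0.9,0],[0.5,0,0,0.9,0],[0.5,0,0,0.9,0],[0.5,0,0,0.9,0],[0.5,0,0,0.8,0],[0.5,0,0,0.5,0],[0.5,0,0,0,0],[0.5,0,0,0,0]]]' 30
python3 -m jog '[[[0.3,0,0,0,0],[0,0,0,0,0],[0,0,0,0,0],[0,0,0,0,0],[0,0,0,0,0],[0,0,0,0,0]]]'
```

```text
time: 3.58
position: [0.6342, 0.1827, 0.028]
tool_rot: [0.331, 3.122, 0.002]
ft_force: [1.0, -0.4, 0.2]
grip_width: 0.495
time: 4.32
position: [0.6332, 0.1824, 0.0267]
tool_rot: [0.331, 3.124, 0.0]
ft_force: [0.0, -0.5, 1.0]
grip_width: 0.111
```

```bash
python3 -m jog '[[[0,0,0,-0.6,0],[0,0,0,-1,0],[0,0,0,-1,0],[0,0,0,-1,0],[0,-0.3,-0.93,0,0],[0,-0.3,-0.93,0,0],[0,-0.3,-0.93,0,0],[0,-0.3,-0.93,0,0],[0,-0.3,-0.93,0,0],[0,-0.3,-0.93,0,0]]]'
python3 -m jog '[[[0,-0.3,-0.93,0,0],[0,-0.3,-0.93,0,0],[0,0,0,0,-0.84],[0,0,0,0,-0.84],[0,0,0,0,-0.84],[0,0,0,0,-0.84],[0,0,0,0,-0.84],[0,0,0,0,0],[0,0,0,0,0]]]'
python3 - <<'E'
from h import *
im,d,T,K=grab('wrist'); save('w3',im); s=get_state(); M=R.from_rotvec(s['tool_rot']).as_matrix(); print(np.degrees(np.arctan2(M[1,:2],M[0,:2])), s['position'])
E
```

```text
time: 5.58
position: [0.6561, -0.0521, 0.1696]
tool_rot: [-0.331, -3.122, 0.0]
ft_force: [0.7, 0.3, -2.4]
grip_width: 0.109
time: 6.7
position: [0.6643, -0.1287, 0.17]
tool_rot: [0.241, -3.131, -0.0]
ft_force: [-0.8, 0.1, -2.7]
grip_width: 0.109
[-171.16429848   98.83569395] [ 0.66433198 -0.12869812  0.17012733]
```

View pics/w3.png

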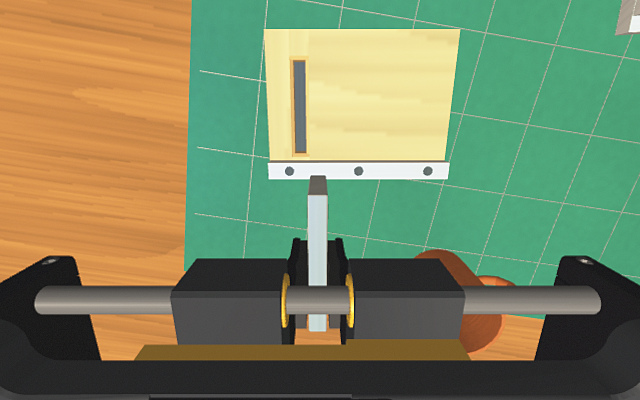

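The view shows the slot at (299,107) with its bevel, the fence at (358,171), and the held bar square in the jaws at (318,250). Next I'll measure the slot, the fence and the bar.

```bash
python3 - <<'E'
from h import *
im,d,T,K=load('wrist'); hsv=cv2.cvtColor(im,cv2.COLOR_RGB2HSV)
print('slot row107',hsv[107,284:314].tolist()); 
for lo in (200,225): rect('wrist',(262,158,455,182),.042,lo)
rect('wrist',(284,50,314,160),.028,40,80,180)
# held bar in tool frame
s=get_state(); M=R.from_rotvec(s['tool_rot']).as_matrix()
P=cloud(d,T,K); Q=(P-s['position'])@M   # tool coords
sub=Q[195:235,300:340].reshape(-1,3); k=(sub[:,2]>-.03)&(sub[:,2]<.0); sub=sub[k]*1000
print('bar tool: y',np.percentile(sub[:,1],[2,50,98]).round(1),'z',np.percentile(sub[:,2],[5,50,95]).round(1),'x max',sub[:,0].max(), 'n',len(sub))
# slot by depth
z=P[...,2]; m=np.zeros(z.shape,np.uint8); m[50:162,280:318]=(z[50:162,280:318]<.0262)
c=max(cv2.findContours(m,0,1)[0],key=cv2.contourArea); print(cv2.boundingRect(c), cv2.minAreaRect(plane(c[:,0],.028,T,K)[:,:2].astype(np.float32)*1000))
b=np.zeros(z.shape,bool); b[60:130,340:420]=1; print('bed z',np.percentile(z[b],[5,50,95]))
E
```

```text
slot row107 [[26, 77, 245], [26, 76, 245], [26, 78, 244], [26, 79, 244], [26, 78, 244], [26, 83, 244], [24, 101, 239], [18, 133, 225], [19, 129, 232], [18, 133, 230], [17, 120, 149], [23, 19, 110], [101, 49, 124], [101, 35, 118], [99, 34, 119], [99, 29, 114], [97, 28, 120], [101, 33, 123], [101, 34, 121], [101, 34, 120], [103, 54, 117], [18, 39, 145], [22, 111, 246], [25, 111, 248], [24, 108, 244], [25, 88, 243], [26, 80, 242], [26, 84, 242], [26, 84, 242], [26, 83, 242]]
wrist c [638.1 -94.8] size [ 15.3 170.1] long axis deg 98.81 z [0.0413 0.0423 0.0432] (268, 163, 182, 17)
wrist c [637.6 -94.8] size [ 14.4 169.4] long axis deg 98.81 z [0.0413 0.0423 0.0432] (268, 163, 182, 16)
wrist c [ 590.3 -157.6] size [78.4  9.9] long axis deg 8.13 z [0.0075 0.0085 0.0095] (294, 62, 12, 89)
bar tool: y [-5.4 -0.9  4. ] z [-18.3 -17.4 -16.4] x max 40.11043744110037 n 798
(290, 57, 19, 99) ((590.686767578125, -157.61337280273438), (87.21733856201172, 15.820255279541016), 8.60841178894043)
bed z [0.02702221 0.02823328 0.02946988]
```

```bash
python3 -m jog '[[[0,0.65,-0.14,0,0],[0,0.65,-0.14,0,0],[0,0.63,-0.14,0,0],[0,0,0,0.9,0],[0,0,0,0.9,0],[0,0,0,0.8,0],[0,0,0,0,0],[0,0,0,0,0]]]'
python3 -m jog '[[[0,0,0,0.15,0],[0,0,0,0.1,0],[0,0,0,0,0]]]'
```

```text
time: 7.75
position: [0.5919, -0.1575, 0.068]
tool_rot: [-0.243, 3.13, -0.001]
ft_force: [0.1, -0.0, -1.8]
grip_width: 0.108
time: 8.12
position: [0.5908, -0.1572, 0.0565]
tool_rot: [0.243, -3.132, -0.0]
ft_force: [0.0, 0.5, -3.1]
grip_width: 0.111
```

```bash
python3 -m jog '[[[0,0,0,0.05,0],[0,0,0,0.05,0],[0,0,0,0.05,0],[0,0,0,0,0]]]'; python3 -m jog '[[[0,0,0,0.06,0],[0,0,0,0.06,0],[0,0,0,0,0]]]'
```

```text
time: 8.62
position: [0.5908, -0.1572, 0.0503]
tool_rot: [0.244, -3.132, -0.0]
ft_force: [-0.4, 0.2, -2.5]
grip_width: 0.11
time: 9.0
position: [0.5907, -0.1571, 0.0454]
tool_rot: [0.244, -3.132, -0.0]
ft_force: [-0.5, -0.4, -3.1]
grip_width: 0.11
```

```bash
python3 -m jog '[[[0,0,0,0.07,0],[0,0,0,0.07,0],[0,0,0,0.06,0],[0,0,0,0.05,0],[0,0,0,0,0]]]'; python3 -m jog '[[[0,0,0,0.03,0],[0,0,0,0,0]]]'
```

```text
time: 9.62
position: [0.5908, -0.1572, 0.0355]
tool_rot: [0.243, -3.132, -0.0]
ft_force: [-0.2, 0.2, -2.5]
grip_width: 0.117
time: 9.88
position: [0.5911, -0.1572, 0.0347]
tool_rot: [-0.244, 3.132, -0.0]
ft_force: [0.2, -0.1, -2.2]
grip_width: 0.11
```

```bash
python3 -m jog '[[[0.3,0,0,0,0],[0.3,0,0,0,0],[0.3,0,0,0,0],[0.3,0,0,-0.5,0],[0.4,0,0,-1,0],[0.4,0,0,-1,0],[0.5,-0.65,0.14,-0.9,0],[0.5,-0.65,0.14,0,0],[0.5,-0.63,0.14,0,0],[0.5,0,0,0,0]]]'
python3 - <<'E'
from h import *
im,d,T,K=grab('wrist'); save('w4',im); s=get_state(); M=R.from_rotvec(s['tool_rot']).as_matrix(); print(np.degrees(np.arctan2(M[1,:2],M[0,:2])), s['position'],s['ft_force'])
P=cloud(d,T,K);z=P[...,2]; m=np.zeros(z.shape,bool); m[40:162,275:325]=(z[40:162,275:325]>.0455)&(z[40:162,275:325]<.08)
print(m.sum(),np.percentile(z[m],[5,50,95]),cv2.minAreaRect(P[m][:,:2].astype(np.float32)*1000))
rect('wrist',(262,158,455,182),.042,200)
m[:]=0; m[0:60,560:640]=(z[0:60,560:640]>.033)&(z[0:60,560:640]<.043); print(m.sum())
E
```

```text
time: 11.12
position: [0.6661, -0.127, 0.1717]
tool_rot: [-0.248, 3.13, 0.0]
ft_force: [-1.1, 0.2, 0.0]
grip_width: 0.499
[-171.05148144   98.94851189] [ 0.66477484 -0.12843609  0.17138722] [-0.26764325 -0.71067506 -0.53404332]
1152 [0.05074704 0.05216424 0.05347093] ((591.0518188476562, -157.66787719726562), (79.14131927490234, 10.10060977935791), 8.91932487487793)
wrist c [637.8 -94.9] size [ 15.3 170.2] long axis deg 99.03 z [0.0414 0.0422 0.0432] (266, 160, 182, 17)
0
```

View pics/w4.png

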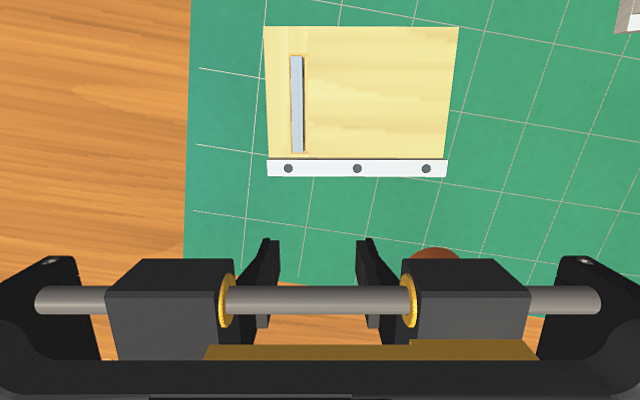

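The stop bar is home: its top is at 52.2 mm and its centre is within 1 mm of the slot, with nothing touching it. I'm going to the foot.

```bash
python3 -m jog '[[[0.5,0.52,0.83,0,0],[0.5,0.52,0.83,0,0],[0.5,0.52,0.83,0,0],[0.5,0.52,0.83,0,0],[0.5,0.52,0.83,0,0],[0.5,0.52,0.83,0,0],[0.5,0.52,0.83,0,0],[0.5,0.52,0.83,0,0],[0.5,0,0,0,1],[0.5,0,0,0,1]]]'
python3 -c "
from h import *
s=get_state();print(s['joint_positions'],s['position'])"
```

```text
time: 12.42
position: [0.4583, 0.107, 0.1713]
tool_rot: [0.035, 3.141, -0.0]
ft_force: [0.9, -0.3, -0.1]
grip_width: 0.501
[-0.44723542 -0.03151478  0.1584704   1.95424229  0.00565269  1.21769256
  1.25750719] [0.45826663 0.10704718 0.17126672]
```

```bash
python3 -m jog '[[[0.5,0,0,0,1],[0.5,0,0,0,1],[0.5,0,0,0,1],[0.5,0,0,0,1],[0.5,0,0,0,1],[0.5,0,0,0,1],[0.5,0,0,0,1],[0.5,0,0,0,1],[0.5,0,0,0,1],[0.5,0,0,0,1]]]'
python3 -m jog '[[[0.5,0,0,0,1],[0.5,0,0,0,1],[0.5,0,0,0,1],[0.5,0,0,0,1],[0.5,0,0,0,1],[0.5,0,0,0,0.4],[0.5,0,0,0,0],[0.5,0,0,0,0]]]'
python3 - <<'E'
from h import *
im,d,T,K=grab('wrist'); save('w5',im); s=get_state(); M=R.from_rotvec(s['tool_rot']).as_matrix(); print(np.degrees(np.arctan2(M[1,:2],M[0,:2])), s['position'],s['ft_force'])
P=cloud(d,T,K);z=P[...,2]; D=np.hypot(P[...,0]-.4495,P[...,1]-.1577)<.055
for lo,hi in ((.033,.043),(.011,.019)):
  m=(D&(z>lo)&(z<hi)); print(m.sum(),np.percentile(z[m],[5,50,95]),cv2.minAreaRect(P[m][:,:2].astype(np.float32)*1000), np.argwhere(m).mean(0))
E
```

```text
time: 13.68
position: [0.4586, 0.1065, 0.1711]
tool_rot: [1.362, 2.831, 0.0]
ft_force: [-1.3, 0.7, 0.0]
grip_width: 0.502
time: 14.68
position: [0.459, 0.1077, 0.1707]
tool_rot: [1.979, 2.44, 0.0]
ft_force: [-0.7, -0.4, -0.1]
grip_width: 0.502
[101.91864044  11.91864053] [0.45907473 0.10778421 0.17065311] [-0.11256397  0.16336334 -0.49091741]
1719 [0.03709187 0.03828808 0.03948663] ((449.657958984375, 157.30264282226562), (20.21742820739746, 71.57183837890625), 12.44011402130127) [136.63408959 317.55555556]
1763 [0.01406294 0.01523634 0.01643251] ((449.7529602050781, 157.59169006347656), (46.06634521484375, 71.7689208984375), 12.369767189025879) [133.71695973 317.2234827 ]
```

View pics/w5.png

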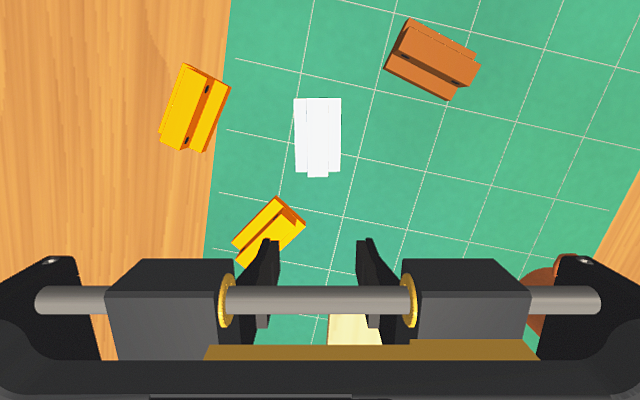

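The foot reads (449.7, 157.5) mm, 46×72 mm, with the rib top at 38 mm, which matches the sizes given. It sits at (317,137) in the picture.

```bash
python3 -m jog '[[[0.5,0.63,0.015,0,-0.1],[0.5,0.63,0.015,0,0],[0.5,0,0,0.9,0],[0.5,0,0,0.9,0],[0.5,0,0,0.9,0],[0.5,0,0,0.7,0],[0.5,0,0,0.42,0],[0.5,0,0,0,0],[0.5,0,0,0,0]]]' 45
python3 -m jog '[[[0.3,0,0,0,0],[0.1,0,0,0,0],[0,0,0,0,0],[0,0,0,0,0],[0,0,0,0,0]]]'
```

```text
time: 15.85
position: [0.4504, 0.1578, 0.0187]
tool_rot: [1.968, 2.448, 0.002]
ft_force: [0.9, -0.2, -0.3]
grip_width: 0.501
time: 16.48
position: [0.4496, 0.1575, 0.018]
tool_rot: [-1.969, -2.448, 0.0]
ft_force: [-1.6, -0.6, 3.9]
grip_width: 0.226
```

```bash
python3 -m jog '[[[0,0,0,-0.5,0],[0,0,0,-0.8,0],[0,0,0,-0.75,0],[0,-0.9,0.29,0,0],[0,-0.9,0.29,0,0],[0,-0.9,0.29,0,0],[0,-0.9,0.29,0,0],[0,-0.9,0.29,0,0],[0,-0.9,0.29,0,0],[0,-0.9,0.29,0,0]]]'
python3 -m jog '[[[0,-0.9,0.29,0,0],[0,0,0,0,0.69],[0,0,0,0,0],[0,0,0,0,0]]]'
python3 - <<'E'
from h import *
im,d,T,K=grab('wrist'); save('w6',im); s=get_state(); M=R.from_rotvec(s['tool_rot']).as_matrix(); print(np.degrees(np.arctan2(M[1,:2],M[0,:2])), s['position'],s['ft_force'],s['grip_width'])
Q=(cloud(d,T,K)-s['position'])@M*1000
for lo,hi in ((-23,-17),(0,6)):
  m=(np.abs(Q[...,0])<48)&(np.abs(Q[...,1])<(14 if lo<-1 else 28))&(Q[...,2]>lo)&(Q[...,2]<hi); print(m.sum(),np.percentile(Q[m][:,2],50) if m.any() else 0, cv2.minAreaRect(Q[m][:,:2].astype(np.float32)),Q[m].max(0),Q[m].min(0))
print('to pre', tofl(np.array([.6023,-.1063])-s['position'][:2]))
E
```

```text
time: 17.73
position: [0.5833, -0.0722, 0.0989]
tool_rot: [-1.968, -2.448, 0.001]
ft_force: [-1.1, 1.5, -2.8]
grip_width: 0.228
time: 18.23
position: [0.6018, -0.103, 0.0992]
tool_rot: [-2.039, -2.389, 0.0]
ft_force: [0.3, 0.1, -1.8]
grip_width: 0.225
[99.05643372  9.05644484] [ 0.60190433 -0.10298328  0.09938232] [-0.6938874   0.2777458  -2.59252372] 0.22241553226836575
3940 -20.033621343916085 ((0.26744842529296875, 0.18482494354248047), (27.806276321411133, 72.53135681152344), 88.71783447265625) [ 36.46410827  13.90689133 -17.02090271] [-36.17601984 -13.94669095 -22.97988686]
2230 3.006992773509441 ((16.65365982055664, 1.1223564147949219), (46.13935852050781, 39.788169860839844), 89.94702911376953) [36.55059641 24.182349    5.99090079] [ -3.26121836 -21.94552405   0.17694846]
to pre [-8.34412231e-02 -3.28356238e-03 -3.82788888e-05]
```

View pics/w6.png

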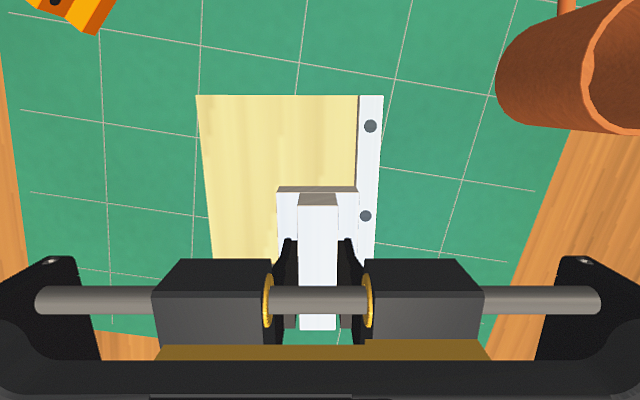

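The foot is held square, centred within about 1 mm, with its edge clear of the fence (base at (317,188), fence at x≈358). I'm lowering it onto the bed short of the corner.

```bash
python3 -m jog '[[[0,-0.04,0,0.4,0.02],[0,0,0,0.5,0],[0,0,0,0.35,0],[0,0,0,0,0],[0,0,0,0,0]]]'; python3 -m jog '[[[0,0,0,0.04,0],[0,0,0,0.03,0],[0,0,0,0,0]]]'
```

```text
time: 18.9
position: [0.6025, -0.1056, 0.0497]
tool_rot: [2.044, 2.386, -0.0]
ft_force: [-0.1, -0.5, -1.7]
grip_width: 0.226
time: 19.27
position: [0.6024, -0.1054, 0.047]
tool_rot: [2.044, 2.386, 0.0]
ft_force: [-0.0, -0.5, -2.0]
grip_width: 0.23
```

```bash
python3 -m jog '[[[0,0,0,0.02,0],[0,-0.1,0,0,0],[0,-0.08,0,0,0],[0,0,0.07,0,0],[0,0,0,0,0]]]'; python3 -m jog '[[[0,-0.03,0,0,0],[0,0,0,0,0]]]';  python3 -m jog '[[[0,-0.03,0,0,0],[0,0,0,0,0]]]'
```

```text
time: 19.9
position: [0.6066, -0.112, 0.0462]
tool_rot: [2.043, 2.386, 0.001]
ft_force: [-0.3, 0.4, -1.8]
grip_width: 0.225
time: 20.15
position: [0.6064, -0.1134, 0.0462]
tool_rot: [2.044, 2.386, 0.0]
ft_force: [-0.3, 0.4, -3.0]
grip_width: 0.225
time: 20.4
position: [0.6067, -0.1143, 0.0462]
tool_rot: [-2.043, -2.386, -0.001]
ft_force: [-0.4, -0.0, -3.1]
grip_width: 0.225
```

```bash
python3 -m jog '[[[0,-0.03,0,0,0],[0,0,0,0,0]]]';  python3 -m jog '[[[0,-0.03,0,0,0],[0,0,0,0,0]]]'; python3 -m jog '[[[0,0,0.04,0,0],[0,0,0,0,0]]]'
```

```text
time: 20.65
position: [0.6067, -0.1145, 0.0462]
tool_rot: [-2.042, -2.386, -0.001]
ft_force: [-1.0, 4.0, -0.6]
grip_width: 0.221
time: 20.9
position: [0.6068, -0.1146, 0.0462]
tool_rot: [-2.04, -2.385, -0.002]
ft_force: [-2.4, 6.4, 0.8]
grip_width: 0.227
time: 21.15
position: [0.6071, -0.1145, 0.0461]
tool_rot: [-2.04, -2.383, 0.0]
ft_force: [-5.5, 6.2, 2.7]
grip_width: 0.223
```

```bash
python3 -m jog '[[[0,-0.04,0.04,0,0],[0,-0.04,0.04,0,0],[0,0,0,0,0]]]'; python3 - <<'E'
from h import *
s=get_state(); M=R.from_rotvec(s['tool_rot']).as_matrix(); print(np.degrees(np.arctan2(M[1,:2],M[0,:2])),'tilt',np.degrees(np.arccos(-M[2,2])), s['position'],s['torque'])
f=s['ft_force']; xb=np.array([.9879,.1551,0]); yb=np.array([-.1551,.9879,0]); print('Fx_b',f@xb,'Fy_b',f@yb,'Fz',f[2])
im,d,T,K=grab('top'); save('t7',cv2.resize(im[130:260,320:450],None,fx=4,fy=4,interpolation=cv2.INTER_CUBIC))
im,d,T,K=grab('wrist'); save('w7',im); P=cloud(d,T,K); z=P[...,2]
Q=(P-s['position'])@M*1000
for lo,hi,w in ((.062,.07,14),(.0395,.0465,22)):
  m=(np.abs(Q[...,0])<48)&(np.abs(Q[...,1])<w)&(z>lo)&(z<hi); print(m.sum(),np.percentile(z[m],[5,50,95]),cv2.minAreaRect(P[m][:,:2].astype(np.float32)*1000))
E
```

```text
time: 21.52
position: [0.6082, -0.1147, 0.0462]
tool_rot: [-2.034, -2.378, 0.002]
ft_force: [-12.5, 10.1, 11.4]
grip_width: 0.225
[98.91050764  8.91471543] tilt 0.6944244025326934 [ 0.60816403 -0.11470743  0.046179  ] [ 2.170019    3.01698303 -0.23496003]
Fx_b -10.761267945847722 Fy_b 11.874198765912212 Fz 11.434211673202924
4027 [0.0654003  0.06663058 0.06771048] ((609.2365112304688, -114.16629028320312), (27.584199905395508, 73.24996185302734), 14.594374656677246)
2040 [0.04200632 0.04368983 0.04480937] ((605.6281127929688, -98.01042175292969), (43.78559494018555, 39.526004791259766), 8.936010360717773)
```

View pics/w7.png

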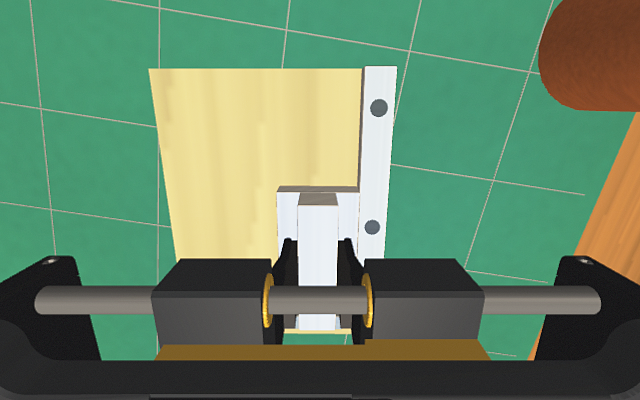

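The foot sits against the fence at (358,215) and is square at 8.9°, same as the fence. I'll add a bit more push for margin, then hold and check the stop.

```bash
python3 -m jog '[[[0,-0.04,0.04,-0.01,0],[0,0,0,0,0],[0,0,0,0,0],[0,0,0,0,0],[0,0,0,0,0]]]'; python3 - <<'E'
from h import *
xb=np.array([.9879,.1551,0]); yb=np.array([-.1551,.9879,0]); 
for i in range(3):
    im,d,T,K=grab('scene'); s=get_state(); f=s['ft_force']; M=R.from_rotvec(s['tool_rot']).as_matrix(); print('Fx_b',f@xb,'Fy_b',f@yb,'Fz',f[2],s['position'],'y',np.degrees(np.arctan2(M[1,1],M[0,1])),'tilt',np.degrees(np.arccos(-M[2,2])))
P=cloud(d,T,K)
F=np.array([.6378,-.0949,.028]); q=(P-F)@np.c_[xb,yb,[0,0,1]]
m=(abs(q[...,0]+56)<44)&(abs(q[...,1]+55)<10)&(q[...,2]>.018)&(q[...,2]<.03)
m=(abs(q[...,0]*1000+56)<44)&(abs(q[...,1]*1000+55)<10)&(q[...,2]>.018)&(q[...,2]<.03)
print('stop visible',m.sum(), (np.median(q[m],0)*1000).round(1) if m.any() else '')
save('s8',cv2.resize(im[150:260,200:340],None,fx=5,fy=5,interpolation=cv2.INTER_CUBIC))
E
```

```text
time: 22.25
position: [0.6084, -0.1148, 0.0463]
tool_rot: [-2.031, -2.376, 0.003]
ft_force: [-16.3, 11.7, 13.6]
grip_width: 0.225
Fx_b -14.032937341633295 Fy_b 15.908752328032595 Fz 13.398080188104789 [ 0.60831766 -0.11477143  0.04629203] y 8.962605670397622 tilt 0.9237479458005128
Fx_b -15.324404510285213 Fy_b 14.62279447394424 Fz 13.505415926470457 [ 0.6083511  -0.11475815  0.04630917] y 8.965483943087595 tilt 0.920132737018688
Fx_b -14.592770543518215 Fy_b 15.869916258821183 Fz 13.510849234108328 [ 0.60834479 -0.11474544  0.04631156] y 8.963262218979594 tilt 0.9205087575106138
stop visible 0
```

View pics/s8.png

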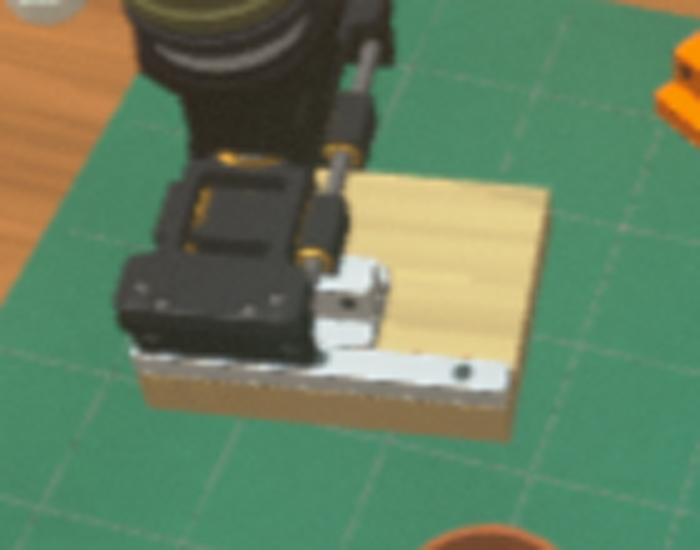

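The wrist force is steady, with about 15 N against the fence and 15 N against the stop. The foot is flat in the corner, so I'm handing in.

```bash
python3 -c "
from h import *
job.close_job(); s=get_state(); print(s['time'],s['ft_force'],s['position'],s['grip_width'])"
```

```text
the job is handed in; nothing more can be done
the job is handed in; nothing more can be done
```

I handed the job in at about 22.5 s of the 72 s, with the gripper still pressing the foot into the corner; no verdict was reported.

- **Stop bar:** After I let go, its top was 52.2 mm above the bench (52 mm is fully home). Its centre was within 1 mm of the slot, at 8.9° against the fence's 8.9°. The gripper hid it during the final press, so I could not look at it again under load. The foot met it 1 to 1.5 mm further on than measured, consistent with the stop's play in the slot plus the roughly 2 mm calibration error.
- **Foot:** I gripped the silver T by its rib; the orange and brown look-alikes were left alone. It lay on the bed with its rib top at 66.6 mm (66 mm expected) and square to the fence within about 0.1°. The tool was tilted 0.9°, under the 0.05 rad (2.9°) limit if the foot tilted with it.
- **Push:** The wrist force held steady at about 15 N towards the fence and 15 N towards the stop. These are total wrist forces; some of each is friction on the bed and the other face, so the contact forces are lower. I estimated about 7 N or more on the stop.
- **Bystanders:** No move was planned near the mug, tape roll or paint jar, and I saw no unexpected forces. I did not re-measure where they stood at the end.

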